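# Turn the abrader end for end and set the carriage to its start line

### The job

The wear tester's steel abrader is used up at the end that sticks out of the leaning head: pull it out, turn it end for end and push it fully home again, so that the unused tapered end faces out. Then push the sample carriage along its rails until its leading edge lies on the scribed line, and leave everything released and the other things on the bench where they stand.

Things in the scene. Friction and masses are not known exactly. Their poses are not given: they have to be found in the camera images.
- tester: Fixed wear tester on the green bench: black bed, 220 mm deep (its x, away from the robot), 660 mm wide (its y, to the left, from -410 to +250 mm), top 60 mm above the bench. Origin on the bench, mid-depth. White drive box, 190 mm above the bench, from y = -405 to -288 mm. Carriage in the middle, head at the left. Position and yaw vary.
- head: Fixed aluminium block, 42 x 42 mm, 56 mm long, leaning between two dark cheek plates, with a square blind bore 18.6 mm wide, 44 mm deep. Origin: centre of the bore floor, 115 mm above the bench. z runs out of the bore, leaning 60 degrees from vertical towards the robot (tester's -x); y is level (the tester's y); +x is the upper side, where a brass cap stands out 6 mm.
- mouth (a point): Centre of the bore's mouth, 44 mm out from its floor. Behind it a spring plunger, 36 mm above the floor, holds the shank with some 10 N on the bore's lower (-x) wall, so it does not slide by its weight: pulling out takes 5 to 9 N; pressing in, the shank's shoulder meets the plunger 13 mm before home and rides over it at 12 to 20 N, then 8 to 14 N until the tip stops hard on the bore floor.
- abrader: Loose double-ended steel abrader, 0.11 to 0.18 kg, 144 mm long: square shank 16 x 16 x 84 mm, round ends 13 mm thick at the root. z points to the unused end. Origin: shank centre; at the start 75 mm from the bore floor (31 mm outside the mouth), sides parallel to the bore's; home when reversed, 69 mm from the floor. It may be laid on the bench to regrasp.
- new_tip (a point): Tip of the unused end, which is 33 mm long and tapers to 5 mm; 75 mm from the abrader's origin along its z. At the start it is hidden in the bore, on its floor.
- worn_tip (a point): Face of the worn end, a blunt straight stub 27 mm long; 69 mm from the abrader's origin along its -z. At the start it sticks out; at the end it is to rest on the bore floor.
- carriage: Sample carriage: black plate 130 mm (x) by 110 mm (y), 16 to 36 mm above the bed, a brown panel held on it by two aluminium bars (top 50 mm above the bed). Origin: its middle, at bed-top height, tester's axes. Slides only along y; takes about 3 N to push, stays where it is left, no stop. Starts 50 to 90 mm short (-y) of the line. Push its flat right-hand face.
- rear_face (a point): Middle of the carriage's right-hand (-y) face, 26 mm above the bed top. At least 70 mm of bed lies free between it and the drive box.
- lead_edge (a point): The carriage's leading, left-hand (+y) edge, on the robot's side, on the pointer shoe that runs beside the rule strip, 1 mm above the bed.
- line (a point): The scribed start line: a thin dark line across the aluminium rule strip on the robot's side of the bed, along the tester's x (seen again as a pale line on the bed's far side). The point lies on it, 61 mm above the bench, with the tester's axes.
- weight_big: Bystander: loose steel weight with a knob, 52 mm across, 64 mm tall, standing on the bed between line and head, towards its back. Origin under its middle.
- weight_small: Bystander: loose steel weight, 38 mm across, 43 mm tall, standing on the bed between line and head, towards its front. Origin under its middle.
- cleaner: Bystander: white bottle 56 mm across, 130 mm tall, on the bench behind the tester.
- driver: Bystander: screwdriver 190 mm long lying on the bench behind the tester.
- dustbrush: Bystander: brush 180 mm long lying on the bench in front of the tester, at its right.
- pot: Bystander: grey cup 72 mm across, 90 mm tall, on the bench behind the tester.
Not all that is in view belongs to the job. Of the things like the abrader, leave any that is black or blue; of the rest the smaller one is meant.

How it is judged:
By the outcome, as a careful person would: the job done as asked, in the order asked, and still so for the second after the job is handed in, with the robot touching nothing.
It also fails if it takes over 64 s, if anything falls off the work surface, if the arm or the gripper's body presses on something with over 40 N, if the wrist force passes 120 N, or if a joint passes its speed limit or range.

### The arm

A 6-joint arm with a two-finger parallel gripper is mounted at the origin on the work surface. World frame = base frame: x ahead of the robot, y to its left, z up, the work surface at z = 0. Lengths are in m, angles in rad, forces in N, time in s.
With the tool pointing down it reaches from about 0.3 to 0.825 m from the base axis. Payload 5.4 kg.
Tool frame: the origin (TCP) lies at the very end of the fingers, on their centre line; the grasp point (between the pads) lies 19 mm behind it; z points along the fingers, y is the line along which they close (so a half turn about z gives the same grasp; the last joint's range is limited). The gripper opens to 92 mm and grips with 3 to 60 N. Pads are 20 mm wide; open, the fingers measure 128 mm over their backs; the gripper's body (75 mm by 189 mm) begins 69 mm behind the grasp point.
Start: joints at [1.115, 0.158, 1.597, -0, 1.386, -0.21], TCP at [0.14, 0.558, 0.215] pointing down, gripper open.
Joint ranges: [-2.91, 2.91], [-0.94, 2.29], [0.18, 2.7], [-1.29, 4.43], [0.17, 2.64], [-3, 3]. Speed limits (rad/s): [2.57, 2.57, 3.14, 3.14, 3.14, 3.14].

### API

Orientations are given as a rotation vector (axis times angle).
In Python, from workcell import bot gives the robot as it stands. Calls block until the motion is done:
- bot.goto(position, orientation): joint-space move of the TCP to a pose.
- bot.line_to(position, rot=None, max_speed=0.15): straight line of the TCP; rot=None keeps the orientation; max_speed is the mean speed in m/s.
- bot.set_joints(angles): joint-space move.
- bot.set_gripper(opening, newtons=None): opening from 0.0 (shut) to 1.0 (fully open); newtons is the grip in N (None keeps the last); returns when the fingers have stopped.
- bot.hold(seconds).
- bot.inverse_kinematics(position, orientation): joint angles nearest the present ones, or None.
- bot.read_camera(name): name is "scene" or "top" or "wrist"; returns a dict with "pixels" (384x512x3 uint8, blue, green, red), "fx", "fy", "cx", "cy" (pixels), "k1" (the pictures are not rectified: a ray, as slopes to the right and down, at radius r is drawn at 1 + k1 r^2 times it, then the intrinsics apply), "R" (3x3) and "t" (3): a world point X has camera coordinates R X + t. Camera axes: x right, y down, z forward; pixel columns grow to the right and rows downward; lengths in m; the calibration is good to about 2 mm. A picture is of the moment at which its call begins. There is no depth.
A pose or a line that the arm cannot do raises bot.MotionError and nothing moves.
- bot.job_done(): hands the job in; it is judged then, once.
Readings, each from a call of its own:
- bot.current_clock(): time.
- bot.current_joints(): joint angles.
- bot.current_joint_vel(): joint speeds.
- bot.current_effort(): joint torques, N m.
- bot.current_ee_pos(): TCP position.
- bot.current_tool_rot(): TCP orientation.
- bot.current_contact_force(): force on the tool from outside, world axes, zero at the start.
- bot.current_ft_torque(): the same for the moment, N m.
- bot.current_opening(): opening from 0.0 (shut) to 1.0 (fully open).
- bot.current_grip_force(): force on a finger pad.
Only numpy, scipy, OpenCV 4.12 (cv2) and the standard library are available. Lean on these libraries where they do the work, as an engineer would, in place of code of your own. Each camera call takes 0.05 s, during which the arm holds its last target. There are 200 camera calls.

## Working session

There is one attempt and no reset: what is moved stays moved. The work goes in short steps, each a Python script; the robot and the scene stay as the last script left them, time stands still between calls to the robot, and variables do not carry over. Pictures are saved under pics/ and viewed, at most 10 in all, crops included, and the job is handed in when it is done.

```bash
mkdir -p pics; ls; cat > h.py <<'E'
import numpy as np, cv2
from scipy.spatial.transform import Rotation as Ro
from workcell import bot
def cam(n):
    c=bot.read_camera(n); c['R']=np.array(c['R']); c['t']=np.array(c['t']); return c
def ray(c,u,v):
    K=np.array([[c['fx'],0,c['cx']],[0,c['fy'],c['cy']],[0,0,1.]])
    x,y=cv2.undistortPoints(np.array([[[u,v]]],float),K,np.array([c['k1'],0,0,0.]))[0,0]
    d=c['R'].T@np.array([x,y,1]); return -c['R'].T@c['t'], d/np.linalg.norm(d)
def onz(c,u,v,z):
    o,d=ray(c,u,v); return o+d*(z-o[2])/d[2]
def proj(c,X):
    K=np.array([[c['fx'],0,c['cx']],[0,c['fy'],c['cy']],[0,0,1.]])
    p=cv2.projectPoints(np.array(X,float).reshape(-1,1,3),cv2.Rodrigues(c['R'])[0],c['t'],K,np.array([c['k1'],0,0,0.]))[0]
    return p.reshape(-1,2)
def tri(*rs):
    A=0;b=0
    for o,d in rs:
        P=np.eye(3)-np.outer(d,d); A=A+P; b=b+P@o
    X=np.linalg.solve(A,b)
    return X,[np.linalg.norm((np.eye(3)-np.outer(d,d))@(X-o)) for o,d in rs]
def save(c,n,box=None,s=1):
    p=c['pixels']
    if box: p=p[box[1]:box[3],box[0]:box[2]]
    cv2.imwrite('pics/'+n+'.png',cv2.resize(p,None,fx=s,fy=s,interpolation=cv2.INTER_CUBIC))
E
python3 - <<'E'
from h import *
import pickle
for n in('scene','top'):
    c=cam(n); save(c,n+'0',s=1.5); pickle.dump(c,open(n+'0.pkl','wb')); print(n,c['fx'],c['k1'],-c['R'].T@c['t'],c['R'][2])
print(bot.current_clock())
E
```

```text
pics
scene 417.1072214233285 -0.03773962508285077 [ 1.14863024 -0.56897911  1.1142186 ] [-0.46351874  0.5020476  -0.730136  ]
top 347.6572495009838 0.02143817992656975 [0.43581892 0.11461038 1.23918122] [ 0.09513922 -0.00107296 -0.9954634 ]
0.1
```

View pics/scene0.png

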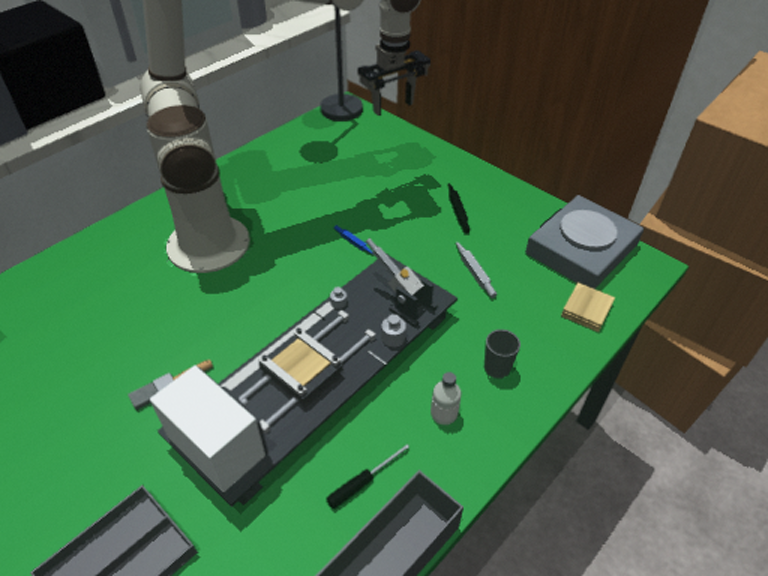

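View pics/top0.png

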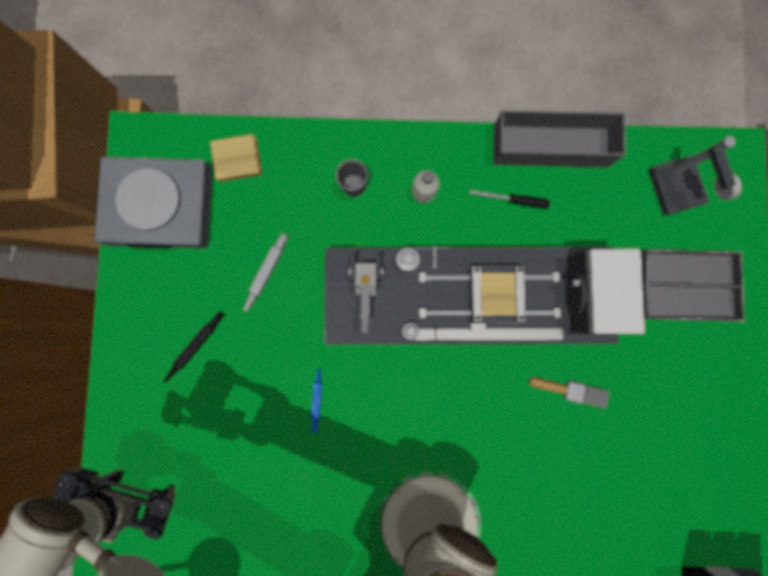

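The top view (1.5x pixels) shows these candidates:
- Steel abrader in the head at (365,300), scene (385,255).
- Larger silver one on the bench at (265,272).
- Black one at (195,345).
- Blue one at (317,400).

By the description I choose the one in the head. The line is at about (413,335), the carriage at (498,293), and its lead edge near (475,327). Next I'll get rough positions and take a close view with the wrist camera.

```bash
python3 - <<'E'
from h import *
import pickle
c=pickle.load(open('top0.pkl','rb'))
for n,u,v,z in [('bedFL',325,343,.06),('bedBL',327,248,.06),('bedFR',617,343,.06),('headtop',365,277,.16),('stubtip',364,330,.187),('line?',413,335,.06),('leadedge',474,325,.061),('carr',498,293,.1),('boxR',643,333,.19),('boxRb',643,249,.19),('wS',410,330,.1)]:
    print(n,onz(c,u/1.5,v/1.5,z).round(3))
w=cam('wrist'); R=Ro.from_rotvec(bot.current_tool_rot()).as_matrix()
print('camintool',R.T@(-w['R'].T@w['t']-bot.current_ee_pos()), R.T@w['R'].T, w['fx'])
h=onz(c,365/1.5,277/1.5,.16)
a=np.array([-.866,0,.5]); 
for nm,d in(('perp',[-.5,0,-.866]),):
  for s in(1,-1):
    z=np.array(d); y=np.array([0,s,0.]); Rt=np.stack([np.cross(y,z),y,z],1)
    for k in(0.031,.06,.13):
        p=np.array([h[0]-.02,h[1],.13])+a*k+z*.019
        q=bot.inverse_kinematics(p,Ro.from_matrix(Rt).as_rotvec()); print(s,k,p.round(3),None if q is None else np.round(q,2))
E
```

```text
bedFL [0.402 0.245 0.06 ]
bedBL [0.618 0.248 0.06 ]
bedFR [ 0.419 -0.409  0.06 ]
headtop [0.544 0.156 0.16 ]
stubtip [0.434 0.154 0.187]
line? [0.425 0.048 0.06 ]
leadedge [ 0.451 -0.089  0.061]
carr [ 0.522 -0.134  0.1  ]
boxR [ 0.443 -0.403  0.19 ]
boxRb [ 0.612 -0.407  0.19 ]
wS [0.436 0.057 0.1  ]
camintool [ 0.07522319  0.00020997 -0.17052279] [[ 2.89714584e-04 -9.64318221e-01 -2.64745700e-01]
 [ 9.99999768e-01  4.42487837e-04 -5.17419421e-04]
 [ 6.16103727e-04 -2.64745489e-01  9.64318125e-01]] 273.06578761741935
1 0.031 [0.487 0.156 0.129] [ 0.05  0.51  1.43  0.03  1.73 -1.52]
1 0.06 [0.462 0.156 0.144] [ 0.06  0.43  1.5   0.03  1.74 -1.52]
1 0.13 [0.401 0.156 0.179] [ 0.06  0.25  1.65  0.03  1.76 -1.51]
-1 0.031 [0.487 0.156 0.129] [0.05 0.51 1.43 0.03 1.73 1.62]
-1 0.06 [0.462 0.156 0.144] [0.06 0.43 1.5  0.03 1.74 1.63]
-1 0.13 [0.401 0.156 0.179] [0.06 0.25 1.65 0.03 1.76 1.63]
```

```bash
cat >> h.py <<'E'
def rotm(z,y):
    z=np.array(z,float);y=np.array(y,float);z/=np.linalg.norm(z);y-=z*(y@z);y/=np.linalg.norm(y)
    return np.stack([np.cross(y,z),y,z],1)
def rv(z,y): return Ro.from_matrix(rotm(z,y)).as_rotvec()
E
python3 - <<'E'
from h import *
import pickle
for n,p in (('A',[.47,0.02,.33]),('B',[.42,.2,.33])):
    bot.goto(p,rv([0,0,-1],[0,1,0])); bot.hold(.2)
    c=cam('wrist'); pickle.dump(c,open('w%s.pkl'%n,'wb')); save(c,'w'+n,s=1.5)
print(bot.current_clock())
E
```

```text
3.7167
```

View pics/wA.png

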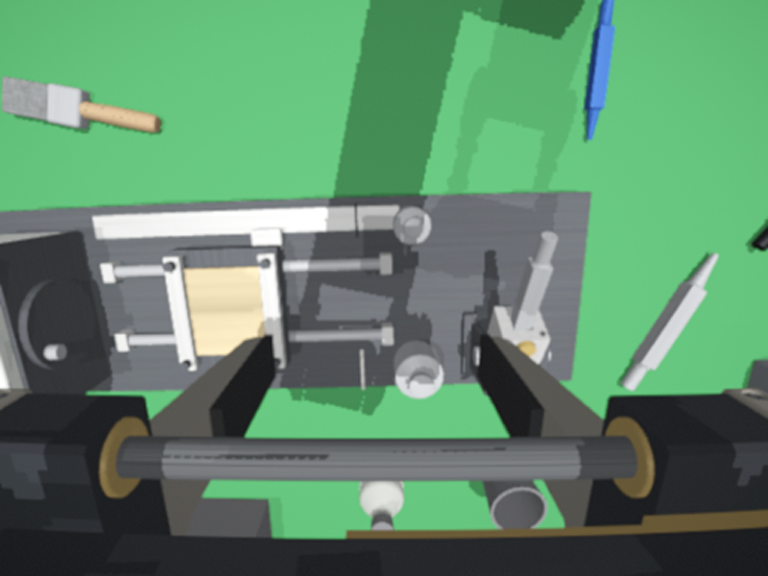

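View pics/wB.png

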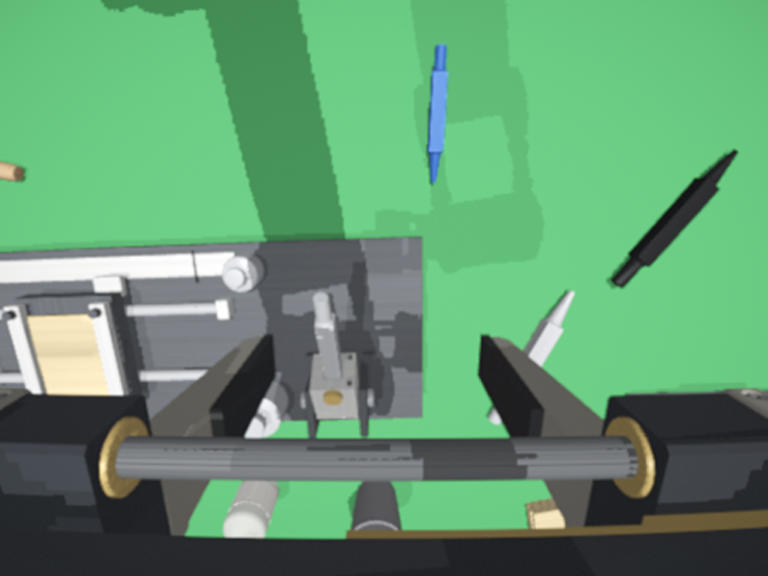

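Wrist A (1.5x pixels): line at (357,218), pointer shoe edge near (281,236), abrader stub tip (547,236), head at (520,335) with its brass cap. Wrist B: line (195,265), stub tip (321,294), head (333,385). I'll crop both abrader views side by side, and fit the bed edge for yaw.

```bash
python3 - <<'E'
from h import *
import pickle
A=pickle.load(open('wA.pkl','rb'));B=pickle.load(open('wB.pkl','rb'))
def crop(c,x,y,w,h,s): return cv2.resize(c['pixels'][y:y+h,x:x+w],None,fx=s,fy=s,interpolation=cv2.INTER_CUBIC)
a=crop(A,320,145,60,100,6);b=crop(B,190,185,60,100,6)
cv2.imwrite('pics/ab.png',np.hstack([a,b]))
for c,n,u0,u1,v0,v1 in((A,'A',20,225,125,150),(A,'A2',290,385,115,150),(B,'B',20,140,150,185),(B,'B2',175,275,145,185)):
    hsv=cv2.cvtColor(c['pixels'],cv2.COLOR_BGR2HSV); g=(hsv[...,1]>90)&(hsv[...,0]>45)&(hsv[...,0]<80)
    P=[]
    for u in range(u0,u1):
        col=np.where(~g[v0:v1,u])[0]
        if len(col): P.append(onz(c,u,v0+col[0]-.5,.06)[:2])
    P=np.array(P); f=np.polyfit(P[:,1],P[:,0],1); r=P[:,0]-np.polyval(f,P[:,1]); k=abs(r)<.003; f=np.polyfit(P[k,1],P[k,0],1)
    print(n,len(P),k.sum(),'yaw deg',np.degrees(np.arctan(-f[0])),'x at y=0',f[1],r[k].std())
l=[onz(A,357/1.5,218/1.5,.061),onz(A,362/1.5,368/1.5,.061),onz(B,195/1.5,265/1.5,.061)];print(l)
E
```

```text
A 205 205 yaw deg 1.6746718283026667 x at y=0 0.4078579830837898 0.0004499106320499376
A2 95 95 yaw deg 1.9015187600905306 x at y=0 0.4085741420116402 0.0004166672413492951
B 120 120 yaw deg 1.746791432275037 x at y=0 0.4072185923304486 0.0004938661692096898
B2 100 100 yaw deg 1.638506740070752 x at y=0 0.407307901428095 0.0005277735702337282
[array([0.43037362, 0.00051789, 0.061     ]), array([0.60359425, 0.00443744, 0.061     ]), array([ 4.30983850e-01, -3.31107883e-04,  6.10000000e-02])]
```

View pics/ab.png

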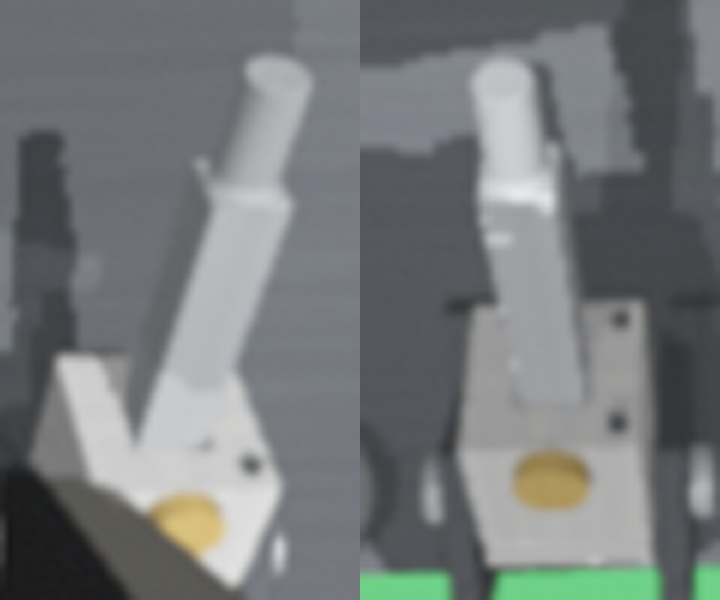

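The crop shows the plain steel abrader in the head, blunt stub outward, which confirms the choice. Face centre is at A (366.3,158), B (213.8,198.3). Next I triangulate it.

```bash
python3 - <<'E'
from h import *
import pickle
A=pickle.load(open('wA.pkl','rb'));B=pickle.load(open('wB.pkl','rb'))
f=lambda x,y,x0,y0:((x+.5)/6-.5+x0,(y+.5)/6-.5+y0)
yaw=np.radians(1.7); ex=np.array([np.cos(yaw),np.sin(yaw),0]);ey=np.array([-np.sin(yaw),np.cos(yaw),0]);ez=np.array([0,0,1.])
a=-np.sin(np.pi/3)*ex+.5*ez; up=.5*ex+np.sin(np.pi/3)*ez
pts={}
for n,pa,pb in(('face',(278,78),(143,80)),('shL',(208,195),(120,200)),('shR',(290,205),(193,212)),('mL',(140,450),(158,400)),('capC',(188,522),(190,470))):
    X,e=tri(ray(A,*f(*pa,320,145)),ray(B,*f(*pb,190,185))); pts[n]=X; print(n,X.round(4),np.round(e,4))
F=pts['face']; s=(pts['shL']+pts['shR'])/2-8*up/1000
print('axis expected',a,'meas',(F-s)/np.linalg.norm(F-s),np.linalg.norm(F-s))
O1=F-.069*a; O2=s-.042*a
print('abrader origin est',O1,O2,'height exp .1525-.0011')
# line & lead edge across two views
X,e=tri(ray(A,357/1.5-.33,218/1.5-.33),ray(B,195/1.5-.33,265/1.5-.33));print('line',X,e)
X,e=tri(ray(A,281/1.5-.33,230/1.5-.33),ray(B,125/1.5-.33,277/1.5-.33));print('lead',X,e)
print('lead on z',onz(A,281/1.5-.33,230/1.5-.33,.061))
c=(F-.144*a); print('head floor origin',c, 'tester x of head', (c-[.4075,0,0])@ex)
E
```

```text
face [0.4334 0.1544 0.1854] [0.0003 0.0003]
shL [0.46   0.147  0.1769] [0.0015 0.0015]
shR [0.4613 0.1626 0.1803] [0.0016 0.0016]
mL [0.5246 0.149  0.1442] [0.0005 0.0005]
capC [0.5375 0.1575 0.1554] [0.0009 0.0009]
axis expected [-0.86564423 -0.02569172  0.5       ] meas [-0.86140932 -0.00775342  0.50785221] 0.02698297409317245
abrader origin est [0.49315281 0.15621696 0.15086815] [0.4930238  0.15573249 0.15066479] height exp .1525-.0011
line [4.29839087e-01 1.47455779e-04 6.32118384e-02] [np.float64(0.0001653375572905083), np.float64(0.00016533755729041986)]
lead [ 0.44251705 -0.08064774  0.06406669] [np.float64(0.00042459218043202056), np.float64(0.0004245921804320153)]
lead on z [ 0.4424385  -0.08147245  0.061     ]
head floor origin [0.55807613 0.15814384 0.11336815] tester x of head 0.15520138757262517
```

```bash
cat >> h.py <<'E'
yaw=np.radians(1.7); ex=np.array([np.cos(yaw),np.sin(yaw),0]);ey=np.array([-np.sin(yaw),np.cos(yaw),0]);ez=np.array([0,0,1.])
a=-np.sin(np.pi/3)*ex+.5*ez; up=.5*ex+np.sin(np.pi/3)*ez
O=np.array([.4931,.1560,.1510])
R1=rv(-up,ey); R2=rv(-up,-ey)
def st(m=''):
    F=np.array(bot.current_contact_force()); p=np.array(bot.current_ee_pos())
    print(m,'t%.1f'%bot.current_clock(),'F a/y/up',np.round([F@a,F@ey,F@up],1),'p rel',np.round(1e3*np.array([(p-O)@a,(p-O)@ey,(p-O)@up]),1),'open %.3f'%bot.current_opening(),'grip %.1f'%bot.current_grip_force())
E
python3 - <<'E'
from h import *
T=O-.019*up
bot.set_gripper(.55); bot.goto(T+.08*up,R1); bot.line_to(T,max_speed=.1); st('at')
bot.set_gripper(0,30); st('grip30'); bot.set_gripper(0,60); st('grip60')
bot.line_to(T+.004*a,max_speed=.02); st('pull4')
bot.line_to(T+.012*a,max_speed=.03); st('pull12')
c=cam('scene'); save(c,'s1',(180,100,340,240),4)
E
```

```text
at t6.3 F a/y/up [0.8 0.7 0.6] p rel [ -0.2   0.1 -17.9] open 0.550 grip 0.0
grip30 t6.9 F a/y/up [-0.2 -0.2 -0.1] p rel [ -0.1  -0.2 -18.9] open 0.173 grip 30.0
grip60 t7.1 F a/y/up [ 0.1 -1.6  0.3] p rel [ -0.   -0.1 -19. ] open 0.168 grip 60.0
pull4 t7.4 F a/y/up [-1.1  0.5  0.3] p rel [  4.1   0.1 -19. ] open 0.169 grip 60.0
pull12 t7.9 F a/y/up [-1.2  0.6 -0.8] p rel [ 12.5   0.1 -19.2] open 0.168 grip 60.0
```

```bash
python3 - <<'E'
from h import *
T=O-.019*up
bot.line_to(T+.03*a,max_speed=.06); st('30')
bot.line_to(T+.1*a,max_speed=.15); bot.hold(.2); st('100')
c=cam('wrist'); import pickle; pickle.dump(c,open('wC.pkl','wb')); d=cam('scene')
cv2.imwrite('pics/pull.png',np.hstack([c['pixels'],cv2.resize(d['pixels'][90:250,170:360],(456,384))])[:,150:])
E
```

```text
30 t8.4 F a/y/up [-0.3 -0.  -1.5] p rel [ 30.2   0.  -18.8] open 0.166 grip 60.0
100 t9.2 F a/y/up [-0.1 -0.3 -0.9] p rel [ 99.5  -0.1 -19.3] open 0.168 grip 60.0
```

View pics/pull.png

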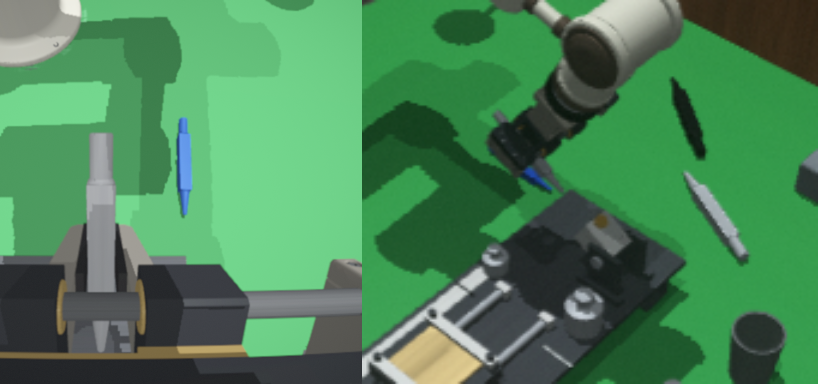

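The abrader is out, with the tapered end towards the head. In the wrist view the stub face is at about (250,134) and the shoulder at about (251,183). I'll check that it hasn't slipped in the hand, then flip it.

```bash
python3 - <<'E'
from h import *
import pickle
c=pickle.load(open('wC.pkl','rb'))
C=O+.0995*a
for k,h in((.069,.0065),(.069,-.0065),(.042,.008),(.042,-.008),(0,.008),(-.042,.008)):
    print(k,h,proj(c,[C+k*a+h*up-.008*ey,C+k*a+h*up+.008*ey]).round(1).tolist())
g=cv2.cvtColor(c['pixels'],cv2.COLOR_BGR2GRAY).astype(int)
print('col250',[ (v,g[v,250]) for v in range(124,196,2)])
for v in(145,200,220): print(v,g[v,232:270].tolist())
E
```

```text
0.069 0.0065 [[234.6, 134.7], [265.5, 134.7]]
0.069 -0.0065 [[235.9, 133.7], [264.3, 133.7]]
0.042 0.008 [[235.2, 186.2], [265.0, 186.2]]
0.042 -0.008 [[236.7, 180.1], [263.7, 180.1]]
0 0.008 [[236.3, 257.0], [264.0, 257.0]]
-0.042 0.008 [[237.4, 317.6], [263.1, 317.6]]
col250 [(124, np.int64(124)), (126, np.int64(125)), (128, np.int64(124)), (130, np.int64(125)), (132, np.int64(134)), (134, np.int64(169)), (136, np.int64(171)), (138, np.int64(171)), (140, np.int64(170)), (142, np.int64(171)), (144, np.int64(170)), (146, np.int64(171)), (148, np.int64(170)), (150, np.int64(170)), (152, np.int64(170)), (154, np.int64(170)), (156, np.int64(170)), (158, np.int64(169)), (160, np.int64(169)), (162, np.int64(169)), (164, np.int64(168)), (166, np.int64(169)), (168, np.int64(169)), (170, np.int64(168)), (172, np.int64(167)), (174, np.int64(167)), (176, np.int64(167)), (178, np.int64(167)), (180, np.int64(178)), (182, np.int64(179)), (184, np.int64(174)), (186, np.int64(170)), (188, np.int64(170)), (190, np.int64(170)), (192, np.int64(171)), (194, np.int64(171))]
145 [125, 125, 125, 125, 125, 126, 125, 129, 137, 145, 150, 155, 160, 163, 165, 166, 167, 169, 170, 170, 169, 169, 167, 162, 150, 142, 139, 138, 136, 132, 129, 127, 124, 125, 125, 125, 125, 125]
200 [124, 124, 124, 127, 143, 164, 173, 173, 171, 172, 173, 173, 173, 173, 173, 173, 172, 170, 170, 170, 170, 170, 170, 171, 171, 171, 173, 174, 174, 174, 170, 155, 146, 155, 171, 178, 178, 178]
220 [125, 126, 125, 124, 127, 140, 147, 146, 144, 144, 144, 145, 145, 146, 147, 147, 146, 144, 145, 144, 143, 143, 144, 144, 144, 145, 146, 147, 146, 147, 146, 144, 148, 163, 173, 178, 178, 178]
```

The prediction and image agree within about 1 px, so there is no slip or tilt. I'll flip and insert with force checks.

```bash
python3 - <<'E'
from h import *
T=O-.019*up+.0008*up
bot.goto(T+.1*a,R2); st('flipped')
bot.line_to(T+.048*a,max_speed=.12); st('48')
for k in(.036,.024,.015,.011,.009,.0075):
    bot.line_to(T+k*a,max_speed=.04); st(k)
    F=np.array(bot.current_contact_force())
    if np.linalg.norm(F)>9: break
c=cam('scene'); save(c,'ins1',(200,110,330,210),6); c=cam('wrist'); save(c,'ins1w')
E
```

```text
flipped t11.9 F a/y/up [-0.3  0.2 -1.2] p rel [100.    0.  -18.2] open 0.167 grip 60.0
48 t12.5 F a/y/up [-0.1  0.1 -1.1] p rel [ 48.3   0.  -18.3] open 0.168 grip 60.0
0.036 t13.0 F a/y/up [-0.8  0.5 -1.1] p rel [ 36.   -0.  -18.3] open 0.168 grip 60.0
0.024 t13.4 F a/y/up [-1.  -0.9 -1.7] p rel [ 23.8  -0.  -18.3] open 0.165 grip 60.0
0.015 t13.8 F a/y/up [-1.6  0.2 -1.8] p rel [ 14.7  -0.  -18.2] open 0.167 grip 60.0
0.011 t14.0 F a/y/up [-2.1 -0.1 -2.5] p rel [ 10.8  -0.  -18.3] open 0.172 grip 60.0
0.009 t14.3 F a/y/up [-1.6 -0.3 -1.7] p rel [  8.9   0.  -18.2] open 0.167 grip 60.0
0.0075 t14.5 F a/y/up [-0.5  0.8 -3.3] p rel [  7.5   0.  -18.3] open 0.166 grip 60.0
```

```bash
python3 - <<'E'
from h import *
T=O-.019*up+.0008*up
for k in(6,5,4,2,0,-2,-4,-5,-6,-7,-8):
    bot.line_to(T+k*.001*a,max_speed=.03); st(k)
    F=np.array(bot.current_contact_force())
    if np.linalg.norm(F)>(26 if k<-3 else 35): break
import pickle
c=cam('wrist'); pickle.dump(c,open('wD.pkl','wb'))
E
```

```text
6 t14.9 F a/y/up [-0.2 -0.5 -3.4] p rel [  6.2   0.  -18.6] open 0.164 grip 60.0
5 t15.1 F a/y/up [ 4.9 -0.  -1.8] p rel [  5.7   0.1 -18.5] open 0.168 grip 60.0
4 t15.4 F a/y/up [ 7.  -0.6 -1.7] p rel [  5.3   0.  -18.5] open 0.169 grip 60.0
2 t15.6 F a/y/up [ 2.7  0.6 -3.2] p rel [  2.7   0.1 -18.5] open 0.167 grip 60.0
0 t15.9 F a/y/up [ 4.2  0.4 -2.1] p rel [  0.8   0.1 -18.5] open 0.171 grip 60.0
-2 t16.1 F a/y/up [ 3.8  0.2 -2.5] p rel [ -1.3   0.2 -18.5] open 0.174 grip 60.0
-4 t16.4 F a/y/up [ 4.5 -0.5 -4. ] p rel [ -3.3   0.1 -18.6] open 0.171 grip 60.0
-5 t16.6 F a/y/up [ 5.9  0.  -2.9] p rel [ -3.8   0.2 -18.5] open 0.167 grip 60.0
-6 t16.9 F a/y/up [ 5.1  0.2 -3.3] p rel [ -5.    0.1 -18.6] open 0.169 grip 60.0
-7 t17.1 F a/y/up [ 5.6 -0.9 -2.4] p rel [ -5.8   0.1 -18.6] open 0.166 grip 60.0
-8 t17.4 F a/y/up [ 9.2 -0.4 -1.9] p rel [ -6.1   0.1 -18.5] open 0.169 grip 60.0
```

```bash
python3 - <<'E'
from h import *
T=O-.019*up+.0008*up
for k in(-9.5,-11,-13):
    bot.line_to(T+k*.001*a,max_speed=.03); bot.hold(.15); st(k)
    if np.array(bot.current_contact_force())@a>28: break
import pickle
c=cam('wrist'); pickle.dump(c,open('wD.pkl','wb')); print(np.round(bot.current_ee_pos(),4))
E
```

```text
-9.5 t17.8 F a/y/up [15.7 -0.2 -0.6] p rel [ -6.1   0.2 -18.6] open 0.167 grip 60.0
-11 t18.2 F a/y/up [22.3 -1.3  1. ] p rel [ -6.1   0.2 -18.5] open 0.170 grip 60.0
-13 t18.6 F a/y/up [31.6 -0.8  2.8] p rel [ -6.1   0.2 -18.5] open 0.174 grip 60.0
[0.4891 0.1561 0.1319]
```

```bash
python3 - <<'E'
from h import *
import pickle
T=O-.019*up+.0008*up
bot.line_to(T-.0062*a,max_speed=.03); st('unl')
bot.set_gripper(.5); st('open'); p=T-.0062*a
bot.line_to(p+.02*up,max_speed=.08); st('up'); bot.line_to(p+.14*up,max_speed=.25)
bot.goto([.42,.16,.36],rv([0,0,-1],[0,1,0]));bot.hold(.2); c=cam('wrist'); pickle.dump(c,open('wE.pkl','wb')); d=cam('scene'); print(bot.current_clock())
cv2.imwrite('pics/ins.png',np.hstack([cv2.resize(c['pixels'][140:300,120:320],(480,384)),cv2.resize(d['pixels'][140:240,220:300],(307,384))]))
st()
E
```

```text
unl t19.1 F a/y/up [ 1.2  0.3 -4.6] p rel [ -6.1   0.1 -18.6] open 0.167 grip 60.0
open t19.7 F a/y/up [0.6 0.3 1.7] p rel [ -6.3  -0.  -18.1] open 0.502 grip 0.0
up t20.1 F a/y/up [ 0.5  1.3 -0.2] p rel [-6.5 -0.   2.4] open 0.501 grip 0.0
23.6
 t23.6 F a/y/up [ 0.3  0.7 -0.1] p rel [167.6   6.2 144.5] open 0.499 grip 0.0
```

View pics/ins.png

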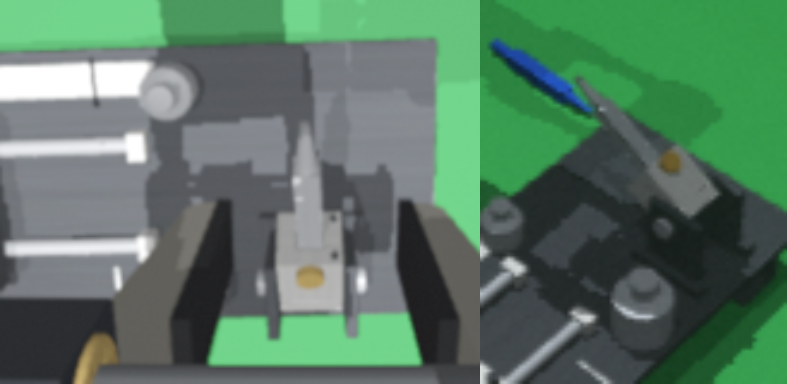

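The abrader is home: tapered tip out at crop (306,125), weights standing. Next is the carriage.

```bash
cat >> h.py <<'E'
Rp=rv([0,0,-1],ex)
P0=np.array([.5195,0,.080])+ey*(0.0130-.120)   # lead edge on line; line@ey = -.0127, recomputed below
LN=np.array([.4300,.0001,.061])
P0=np.array([.5175,0,.080])+ey*(LN@ey-np.array([.5175,0,0])@ey-.120)
E
python3 - <<'E'
from h import *
import pickle
st0=P0-.097*ey; print(st0,bot.inverse_kinematics(st0,Rp))
bot.set_gripper(0,10)
bot.goto(st0+.16*ez,Rp); bot.line_to(st0,max_speed=.15)
def s(): return 1e3*(np.array(bot.current_ee_pos())-P0)@ey
def f(): return np.array(bot.current_contact_force())
print('down',s(),f().round(1),bot.current_ee_pos(),bot.current_clock())
for k in(-.09,-.086,-.083,-.080,-.077,-.074):
    bot.line_to(P0+k*ey,max_speed=.04); print(k,s().round(1),f().round(1))
bot.line_to(P0-.04*ey,max_speed=.05);bot.hold(.2); print(s().round(1),f().round(1),bot.current_clock())
c=cam('wrist'); pickle.dump(c,open('wF.pkl','wb')); save(c,'wF',s=1.5)
E
```

```text
[ 0.5238576  -0.21420992  0.08      ] [-6.01631970e-01  2.76789704e-01  1.73995759e+00 -4.44089210e-16
  1.12484536e+00 -6.31302567e-01]
down -97.46000844803591 [-0.4  0.2  0.1] [ 0.52464154 -0.21464687  0.08112504] 27.0917
-0.09 -89.8 [ 0.1  0.2 -0.6]
-0.086 -85.7 [ 0.1  0.7 -0.1]
-0.083 -82.8 [ 0.5 -0.4 -0.2]
-0.08 -79.8 [ 1.   0.  -0.7]
-0.077 -77.1 [ 0.3 -0.3 -1.4]
-0.074 -73.9 [-0.4 -2.3 -0.3]
-39.9 [-0.4 -1.1  0.2] 29.7
```

View pics/wF.png

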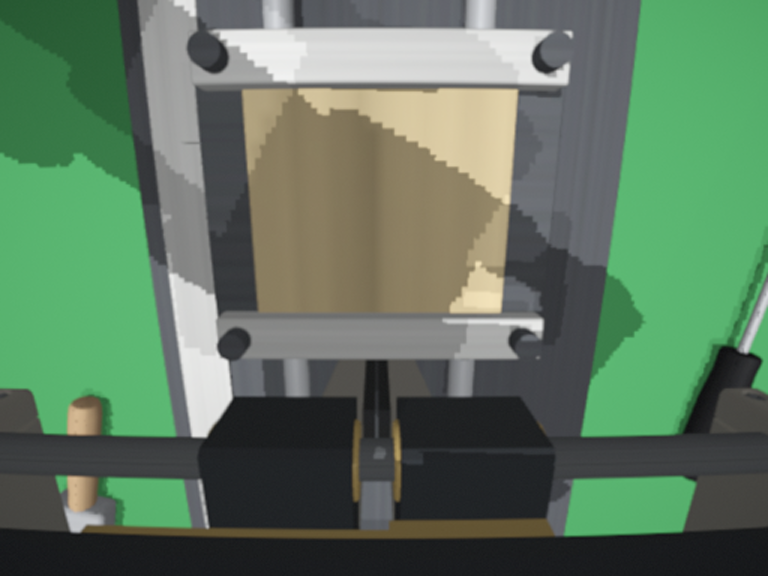

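The shoe and line aren't visible from this low pose. I'll push most of the way, then rise straight up to look.

```bash
python3 - <<'E'
from h import *
import pickle
bot.line_to(P0-.010*ey,max_speed=.06);bot.hold(.2)
s=1e3*(np.array(bot.current_ee_pos())-P0)@ey; print(s)
bot.line_to(P0-.013*ey,max_speed=.05)
bot.line_to(P0-.013*ey+.15*ez,max_speed=.25);bot.hold(.2)
c=cam('wrist'); pickle.dump(c,open('wG.pkl','wb')); t=cam('top'); pickle.dump(t,open('tG.pkl','wb')); print(bot.current_clock())
p=proj(c,[LN, LN-.015*ey])
print(p, proj(t,[LN,LN-.015*ey]))
u,v=p[0].astype(int); u0=max(0,u-60);v0=max(0,v-25); 
crop=cv2.resize(c['pixels'][v0:v0+75,u0:u0+130],None,fx=6,fy=6,interpolation=cv2.INTER_CUBIC); cv2.imwrite('pics/g.png',crop);print(u0,v0)
E
```

```text
-9.938436429173738
31.9
[[176.72699065  71.42193439]
 [177.49275018  85.14564253]] [[289.54584792 222.28465223]
 [293.99581512 222.26701425]]
116 46
```

View pics/g.png

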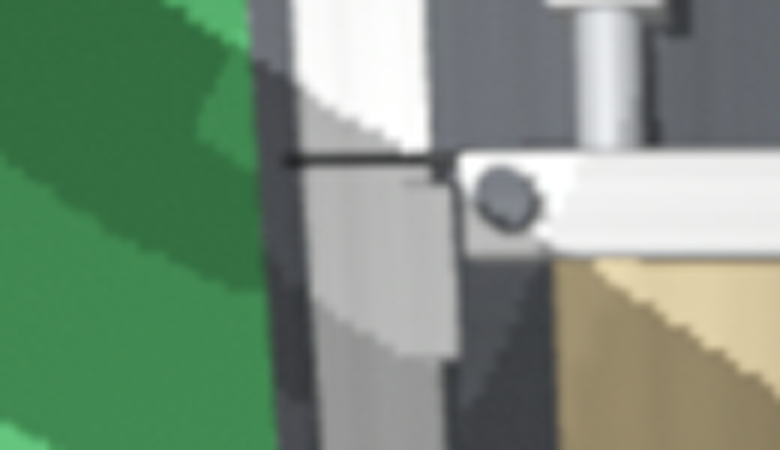

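In the crop the dark line lies at row 160 (x 290–435). The shoe's leading edge is at about (425,183), roughly 4 mm short. I'll take subpixel profiles.

```bash
python3 - <<'E'
from h import *
import pickle
c=pickle.load(open('wG.pkl','rb')); g=cv2.cvtColor(c['pixels'],cv2.COLOR_BGR2GRAY)
for u in(168,172,176,180,183,185,187,188,189): print(u,g[68:82,u].tolist())
def ys(u,v): return onz(c,u,v,.061)@ey*1e3
print('mm/row',ys(184,74)-ys(184,75))
t=pickle.load(open('tG.pkl','rb')); gt=cv2.cvtColor(t['pixels'],cv2.COLOR_BGR2GRAY); print(gt[216:226,282:304])
E
```

```text
168 [180, 181, 174, 134, 75, 105, 164, 178, 179, 178, 179, 179, 179, 179]
172 [177, 178, 172, 129, 71, 107, 166, 179, 179, 179, 179, 180, 180, 180]
176 [184, 181, 173, 126, 70, 110, 170, 180, 180, 180, 180, 180, 180, 179]
180 [238, 209, 179, 125, 67, 115, 175, 184, 183, 182, 183, 183, 183, 183]
183 [254, 249, 236, 171, 77, 115, 174, 179, 169, 176, 182, 183, 183, 183]
185 [254, 253, 235, 164, 72, 114, 172, 175, 162, 172, 181, 182, 182, 182]
187 [191, 193, 177, 120, 80, 97, 136, 140, 142, 169, 182, 183, 182, 182]
188 [126, 128, 121, 93, 79, 73, 89, 93, 118, 164, 182, 184, 185, 184]
189 [115, 116, 110, 91, 80, 72, 73, 76, 110, 162, 183, 185, 185, 184]
mm/row 1.0859804789270235
[[ 73  75  75  77  77  75  74  68  62  70  86 103 104 108 106 107 101 100
   94  86  67  49]
 [ 81  80  79  80  80  80  72  67  59  65  83 106 117 119 125 120 121 119
  114 101  73  51]
 [103 101 102 100  99  99  95  83  69  66  82 105 121 124 128 125 128 124
  122 104  84  57]
 [141 142 141 141 142 141 136 117  89  76  90 111 124 128 127 127 127 124
  126 115  96  77]
 [174 174 175 176 174 174 167 145 113 102 104 118 124 126 127 126 128 127
  127 114 103  94]
 [186 185 186 186 186 184 173 147 117 111 118 122 128 126 126 129 129 127
  121 112 104  97]
 [187 186 187 188 187 182 164 134 112 112 120 125 126 128 129 128 126 119
  113 105  99  98]
 [186 187 186 186 183 173 153 125 106 113 123 125 127 125 127 125 125 114
  103  98  94  96]
 [186 186 185 185 178 164 140 116 102 112 119 126 124 124 124 124 118 105
  100  98  94  92]
 [178 179 178 174 165 147 126 106  99 107 114 116 116 117 115 114 103  96
   90  87  88  89]]
```

Remaining distance is about 4.45 mm. I'll push to s = -5.5 mm and check again.

```bash
cat > push.py <<'E'
from h import *
import pickle,sys
s1=float(sys.argv[1])
bot.line_to(P0-.015*ey,max_speed=.25); bot.line_to(P0+s1*ey,max_speed=.03); bot.hold(.3)
print('s',1e3*(np.array(bot.current_ee_pos())-P0)@ey, bot.current_contact_force())
bot.line_to(P0+(s1-.006)*ey,max_speed=.05); bot.line_to(P0-.013*ey+.15*ez,max_speed=.25); bot.hold(.2)
c=cam('wrist'); pickle.dump(c,open('wH.pkl','wb')); print(bot.current_clock())
g=cv2.cvtColor(c['pixels'],cv2.COLOR_BGR2GRAY)
for u in(168,172,176,180,183,184,185,186,187,188,189): print(u,g[66:82,u].tolist())
save(c,'h%d'%abs(s1*1e4),(116,46,246,121),6)
E
python3 push.py -.0055
```

```text
s -5.73699666641517 [ 0.63639303 -2.62571271  2.09058047]
34.6833
168 [179, 179, 179, 180, 175, 143, 84, 95, 162, 178, 179, 178, 178, 178, 178, 178]
172 [182, 176, 177, 178, 173, 140, 79, 96, 164, 179, 179, 179, 179, 179, 179, 180]
176 [234, 209, 185, 180, 175, 138, 76, 99, 168, 181, 180, 180, 180, 180, 180, 179]
180 [254, 248, 239, 209, 181, 138, 74, 103, 173, 184, 183, 182, 183, 183, 183, 183]
183 [254, 255, 254, 248, 236, 178, 81, 95, 165, 182, 183, 183, 183, 183, 183, 184]
184 [253, 253, 253, 253, 240, 179, 80, 92, 161, 181, 182, 181, 181, 182, 182, 182]
185 [254, 254, 254, 255, 244, 182, 79, 92, 161, 180, 182, 181, 181, 182, 182, 182]
186 [246, 247, 247, 248, 239, 177, 80, 93, 160, 181, 182, 181, 181, 182, 182, 182]
187 [185, 191, 194, 193, 184, 141, 87, 93, 155, 180, 183, 182, 182, 183, 183, 183]
188 [120, 126, 129, 127, 120, 100, 79, 88, 146, 179, 184, 184, 184, 184, 184, 184]
189 [114, 115, 115, 116, 108, 86, 80, 101, 153, 181, 185, 185, 185, 184, 184, 184]
```

The shoe edge is now at row ~73.4 against the line centre at 72.3, so about 1.2 mm remains. One fine push.

```bash
python3 push.py -.0043
```

```text
s -4.336996249183184 [-0.29697237 -0.99041401  1.25980218]
37.5083
168 [180, 180, 180, 181, 176, 143, 86, 96, 163, 179, 180, 179, 180, 180, 179, 179]
172 [183, 176, 177, 179, 174, 140, 81, 97, 165, 179, 180, 179, 180, 180, 180, 180]
176 [235, 210, 185, 180, 175, 140, 77, 100, 169, 182, 181, 181, 180, 180, 180, 180]
180 [255, 249, 239, 210, 181, 138, 108, 160, 182, 184, 183, 183, 183, 183, 183, 184]
183 [255, 255, 255, 249, 236, 175, 118, 171, 184, 183, 183, 184, 184, 184, 184, 184]
184 [253, 254, 254, 253, 240, 176, 117, 171, 183, 182, 182, 182, 182, 182, 182, 182]
185 [254, 254, 255, 255, 245, 180, 116, 170, 183, 183, 182, 182, 183, 183, 183, 183]
186 [247, 247, 248, 249, 240, 175, 116, 171, 183, 182, 182, 182, 182, 182, 182, 182]
187 [186, 193, 195, 195, 187, 141, 122, 173, 184, 183, 183, 183, 183, 183, 183, 183]
188 [121, 127, 129, 128, 123, 99, 122, 177, 186, 184, 184, 184, 184, 185, 184, 184]
189 [115, 115, 116, 115, 105, 84, 139, 204, 208, 191, 184, 184, 185, 185, 185, 184]
```

The shoe edge is now at row ~72.2–72.3 against the line centre at 72.35, so it is on the line. One last look at the whole scene before handing in.

```bash
python3 - <<'E'
from h import *
bot.line_to(np.array(bot.current_ee_pos())+.08*ez,max_speed=.2)
d=cam('scene'); save(d,'fin',(90,130,350,320),3); print(bot.current_clock())
E
```

```text
38.1
```

View pics/fin.png

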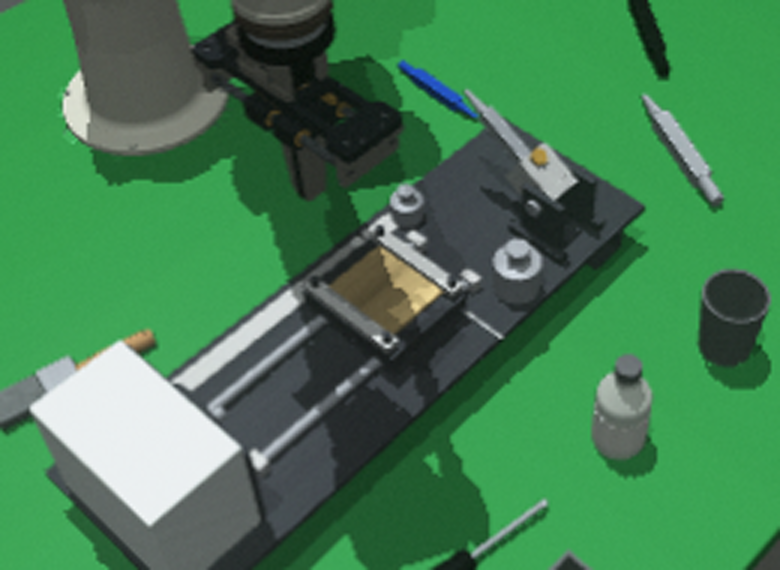

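The abrader is in the head at (500,125) with its tapered end out. The carriage's leading edge lines up with the pale line at (480,320), both weights stand where they were, and the gripper is clear.

```bash
python3 -c "
from workcell import bot
print(bot.job_done())"
```

```text
the job is handed in; nothing more can be done
None
```

The job is handed in at about 38 s of the 64 s: the abrader is turned end for end and pressed to the hard stop with its tapered end out, the carriage's leading edge is on the scribed line to within about 0.3 mm by the wrist camera, and the gripper touches nothing.

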